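# Return the checked vial and present the next one to the code reader

### The job

Put the checked vial back: stand the loose navy-capped vial upright and fully down in the rack bore marked by the yellow ring, and let go of it. Then take the red-capped vial out of the rack and present it to the code reader: hold it in the air, cap away from the reader, bottom end facing the middle of the sloping round window, square to the glass and about 40 mm from it. Finish while still holding it still there; it must not touch the reader, and the green-capped vial and everything else stay where they stand.

Things in the scene. Friction and masses are not known exactly. Their poses are not given: they have to be found in the camera images.
- vial_navy: screw-cap vial with a navy cap, standing loose on the table at the left: 45 mm tall, white barrel 12.4 mm in diameter up to 33 mm, cap 13 mm in diameter above that; 12 g. Origin at the centre of its underside, z along its axis towards the cap
- vial_red: the same kind of vial with a red cap, standing in a bore of the rack (its upper 27 mm stick out); the one to be presented. Origin at the centre of its underside, z along its axis towards the cap
- vial_green: the same kind of vial with a green cap, standing in another bore of the rack; stays there. Origin at the centre of its underside, z towards the cap
- rack: fixed blue vial rack, 138 x 42 mm, 26 mm high. Origin at the centre of its underside; z up, x along the row of three bores at x = -45, 0 and +45 mm, 14.5 mm in diameter and 18 mm deep (floors 8 mm above the table). One bore holds the red-capped vial, one the green-capped vial, one is empty; which is which varies
- ring: thin yellow ring (24 mm across, 2 mm high) fixed on the rack's top round the empty bore where the navy-capped vial belongs. Origin on the bore's axis at the rack's top (26 mm above the table), z up; its yaw means nothing
- window: round dark window (46 mm across, in a white ring light 62 mm across) of the fixed code reader. Origin at the centre of the glass, 60 mm above the table; z is the outward normal of the glass, which slopes 25 degrees so that it faces up and towards the robot; x lies in the glass and points up the slope, y is level. The black faceplate round it is 88 (x) x 82 (y) mm
- reader: the whole code reader, a grey and black fixed desk unit, 100 x 84 mm, about 78 mm high at its far edge. Origin at its underside, below the centre of the glass; z up; its sloping window faces its -x side
- tape_orange: roll of orange tape, 68 mm across, 13 mm high; a bystander. Origin at the centre of its underside
- beaker: glass beaker, 57 mm across, 70 mm high, at the left; a bystander. Origin at the centre of its underside
- reagent_amber: amber bottle with a black cap, 58 mm across, 111 mm high, behind the vial, beside the laptop; a bystander. Origin at the centre of its underside
- timer: white timer standing on its foot, 23 x 58 x 60 mm, behind the rack; a bystander. Origin at the centre of its underside
- marker_blue: blue marker pen lying at the table's front edge at the right, 134 mm long; a bystander. Origin at the centre of its underside
- film_box: orange carton, 65 x 86 x 62 mm, behind the timer; a bystander. Origin at the centre of its underside

How it is judged (in metres and radians):
On the way, in this order (a step that is already met when the one before it is completed fails the run):
1. the navy-capped vial stands fully down in the ringed bore and has been let go (horizontal distance between vial_navy and ring below 0.004 m and z of vial_navy in the frame of rack between 0.004 and 0.012 m and angle between vial_navy's own z axis and vertical below 0.17 rad and contact force between the fingers and vial_navy below 0.05 N and linear speed of vial_navy below 0.02 m/s), for 0.2 s.
2. the red-capped vial is lifted out of the rack in the fingers (height (world z) of vial_red above 0.04 m and contact force between the fingers and vial_red above 0.5 N and horizontal distance between vial_navy and ring below 0.004 m and z of vial_navy in the frame of rack between 0.004 and 0.012 m and angle between vial_navy's own z axis and vertical below 0.17 rad), for 0.1 s.
At the end, for the whole second after the job is handed in: Red vial held still, cap up, touching only the fingers: underside 28-52 mm off the glass, within 10 mm of the window axis (x and y), axis within 10 degrees of its normal. Navy vial let go in the ringed bore, fully down (4 mm), upright within 10 degrees. Green vial moved under 8 mm (all of step 1 and z of vial_red in the frame of window between 0.028 and 0.052 m and x of vial_red in the frame of window between -0.01 and 0.01 m and y of vial_red in the frame of window between -0.01 and 0.01 m and angle between the z axis of vial_red and the z axis of window, either way round below 0.175 rad and angle between vial_red's own z axis and vertical below 0.9 rad and linear speed of vial_red below 0.02 m/s and angular speed of vial_red below 0.2 rad/s and contact force between the fingers and vial_red above 0.5 N and contact force between vial_red and reader below 0.05 N and contact force between vial_red and rack below 0.05 N and distance of vial_green from where it was at the start of the episode below 0.008 m and angle between vial_green's own z axis and vertical below 0.17 rad); the arm keeps its last pose, push and grip.
It fails at once if the red-capped vial touches the reader (contact force between vial_red and reader above 0.3 N).
It fails at once if the green-capped vial is pulled out or pushed over (distance of vial_green from where it was at the start of the episode above 0.012 m or angle between vial_green's own z axis and vertical above 0.3 rad).
It fails at once if one of the other things on the table is displaced by more than 20 mm (distance of any of tape_orange, beaker, reagent_amber, timer, marker_blue, film_box from where it was at the start of the episode above 0.02 m).
It also fails if it takes over 58 s, if anything falls off the work surface, if the arm or the gripper's body presses on something with over 40 N, if the wrist force passes 120 N, or if a joint passes its speed limit or range.

### The arm

A 6-joint arm with a two-finger parallel gripper is mounted at the origin on a cart in front of the work surface, level with it; the furniture and walls round the work are solid. World frame = base frame: x ahead of the robot, y to its left, z up, the work surface at z = 0. Lengths are in mm, angles in rad, forces in N, time in s.
With the tool pointing down it reaches from about 350 to 975 mm from the base axis. Payload 7.1 kg.
Tool frame: the origin (TCP) lies midway between the tips of the shut fingers; the grasp point (between the pads) lies pinch_z behind it (pinch_z is the distance from the TCP to the grasp point, in mm); z points along the fingers, y is the line along which they close (so a half turn about z gives the same grasp; the last joint's range is limited). The gripper opens to 88 mm and grips with 3 to 60 N. Pads are 20 mm wide; open, the fingers measure 115 mm over their backs; the gripper's body (75 mm by 178 mm) begins 61 mm behind the grasp point.
Start: joints at [1.217, 0.423, 1.63, -0, 1.089, -0.019], TCP at [205.331, 590.291, 185.575] pointing down, gripper open.
Joint ranges: [-3, 3], [-0.9, 2.11], [0.09, 2.58], [-1.31, 4.45], [0.11, 2.69], [-2.54, 2.54]. Speed limits (rad/s): [2.39, 2.39, 3.01, 3.14, 3.14, 3.14].

### API

Orientations are given as a rotation vector (axis times angle).
In Python, from workcell import get_obs, get_image, close_job, pinch_z gives the robot as it stands.
- The arm moves only by the tool jog_arm, never from a script. Its argument "commands" is a list of rows, each a list of 3 entries, a list of its own where there are three numbers: the gripper command: -1 is shut, 1 is fully open, values between are in proportion, then the shift along the tool's x, y, z as a fraction of full scale, then the turn, a rotation vector about the tool's x, y, z as a fraction of full scale. In form: [[gripper, [tx, ty, tz], [rx, ry, rz]], ...]. A call has 1 to 10 rows; each row shifts and turns the commanded pose from where the row before left it, along the tool's axes as they then stand; what a row does not reach is not made up. Full scale, the value 1, is 0.1 m for a shift and 45 degrees for a turn. A row lasts 1/10 s, in which the tool goes at most 50 mm and 8.59 degrees, less where a joint would pass 70% of its speed; a pose out of reach is approached as far as the arm can. A call with a number of a shift or a turn outside -1 to 1 is refused whole. A call with a gripper value outside its range is refused whole. The fingers move at their own pace and stop on an object; the grip force is fixed at half the most. Time passes only in rows, so rows that do not move let the fingers close. It gives the time, the measured TCP pose, the force, the opening and the grip force at its end, in the units of the state.
- get_obs(): the state, without advancing time (a new reading comes with each control period).
- get_image(name): name is "side" or "top" or "wrist"; returns a dict with "image" (420x560x3 uint8, blue, green, red), "z_map" (420x560 float32, mm along the optical axis (not along the pixel's ray), 0 where there is no reading), "intrinsics" (3x3 intrinsics, pixels), "k1" (the pictures are not rectified: a ray, as slopes to the right and down, at radius r is drawn at 1 + k1 r^2 times it, then the intrinsics apply), "eye" and "orientation" of the camera in the world; the wrist camera has in their place "mount" (4x4, takes a point from camera to tool coordinates, whose origin is the TCP and whose axes are the flange's). Camera axes: x right, y down, z forward; pixel columns grow to the right and rows downward; lengths in mm; the calibration is good to about 2 mm. A picture is of the moment at which its call begins: read the wrist's pose just before it.
- close_job(): hands the job in; it is judged then, once.
The state is a dict: "t": time; "qpos": joint angles; "qvel": joint speeds; "joint_torque": joint torques, N m; "ee_pos": TCP position; "orientation": TCP orientation; "ft_force": force on the tool from outside, world axes, zero at the start; "moment": the same for the moment, N m; "width": finger opening in mm; "grasp_force": force on a finger pad.
Only numpy, scipy, OpenCV 4.12 (cv2) and the standard library are available. Lean on these libraries where they do the work, as an engineer would, in place of code of your own. Each camera call takes 0.05 s, during which the arm holds its last target. There are 200 camera calls.

## Working session

There is one attempt and no reset: what is moved stays moved. The work goes in short steps, Python scripts to look and compute and a tool call to move; the robot and the scene stay as the last step left them, time stands still between calls to the robot, and variables do not carry over. Pictures are saved under pics/ and viewed, at most 10 in all, crops included, and the job is handed in when it is done.

Besides the shell and the picture viewer there is one more tool, called as name([rows], argument=value, ...), one row to a line, values as JSON. jog_arm: Moves the arm, as the interface text tells. Its arguments: {"type":"object","properties":{"commands":{"type":"array","items":{"type":"array"}}},"required":["commands"]}

```bash
mkdir -p pics; cat > h.py <<'E'
import numpy as np, cv2
from scipy.spatial.transform import Rotation as R
from workcell import get_obs, get_image, close_job, pinch_z
def grab(n):
    o=get_obs(); g=get_image(n); return o,g
def rot(a):
    a=np.array(a,float)
    return a if a.shape==(3,3) else R.from_rotvec(a).as_matrix() if a.shape==(3,) else R.from_quat(a).as_matrix()
def pose(o,g):
    if 'mount' in g:
        T=np.eye(4);T[:3,:3]=rot(o['orientation']);T[:3,3]=o['ee_pos'];T=T@np.array(g['mount']);return T[:3,:3],T[:3,3]
    return rot(g['orientation']),np.array(g['eye'])
def cloud(o,g):
    K=np.array(g['intrinsics']);h,w=g['z_map'].shape
    u,v=np.meshgrid(np.arange(w,dtype=float),np.arange(h,dtype=float))
    p=cv2.undistortPoints(np.stack([u,v],-1).reshape(-1,1,2),K,np.array([g['k1'],0,0,0,0.]),).reshape(h,w,2)
    z=g['z_map'][...,None]
    c=np.concatenate([p*z,z],-1)
    Rm,t=pose(o,g); W=c@Rm.T+t; W[g['z_map']==0]=np.nan
    return W
E
python3 - <<'E'
from h import *
o,g=grab('top'); print({k:np.round(v,3) for k,v in o.items()}, pinch_z if not callable(pinch_z) else pinch_z())
print(g['eye'],g['orientation'],g['intrinsics'],g['k1'])
cv2.imwrite('pics/top.png',g['image']); np.savez('top.npz',im=g['image'],W=cloud(o,g))
o,g=grab('side'); print(g['eye'],g['orientation']);cv2.imwrite('pics/side.png',g['image']); np.savez('side.npz',im=g['image'],W=cloud(o,g))
o,g=grab('wrist'); print(g['mount'])
E
```

```text
{'t': np.float64(0.0), 'qpos': array([ 1.217,  0.424,  1.631, -0.   ,  1.089, -0.019]), 'qvel': array([ 0.002,  0.   ,  0.001,  0.   , -0.001, -0.001]), 'joint_torque': array([-0.0000e+00, -5.4462e+01, -2.7366e+01,  6.5000e-02,  2.3000e-02,
       -0.0000e+00]), 'ee_pos': array([205.11 , 589.729, 184.804]), 'orientation': array([-5.230e-01, -3.097e+00,  2.000e-03]), 'ft_force': array([0.659, 0.196, 0.571]), 'moment': array([-0.02 , -0.023, -0.028]), 'grasp_force': np.float64(0.0), 'width': np.float64(88.251)} 18.700000000000003
[ 525.21015568  153.05701141 1326.80759262] [-2.21186505  2.1654294  -0.07669315] [[435.53374071   0.         283.79882829]
 [  0.         435.53374071 210.36963756]
 [  0.           0.           1.        ]] 0.022832657433541566
[ 915.69666867 1200.26283578  718.12622928] [-0.33690023 -2.57958009  1.46937419]
[[-6.14509956e-04 -9.55663564e-01 -2.94460143e-01  8.12559230e+01]
 [ 9.99999189e-01 -9.15651830e-04  8.84824787e-04  8.78151241e-02]
 [-1.11521778e-03 -2.94459360e-01  9.55663351e-01 -1.99089191e+02]
 [ 0.00000000e+00  0.00000000e+00  0.00000000e+00  1.00000000e+00]]
```

View pics/top.png

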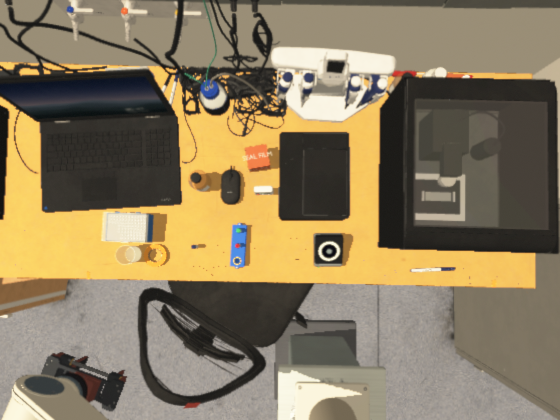

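View pics/side.png

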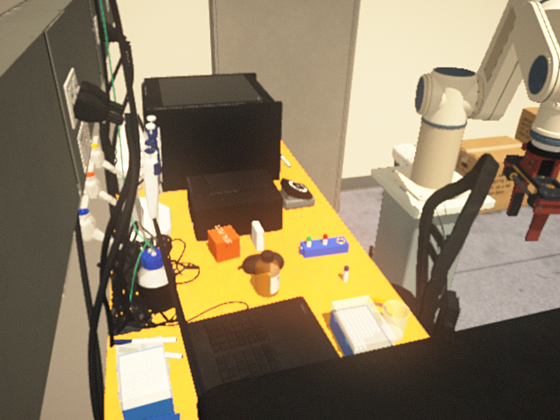

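```bash
python3 - <<'E'
from h import *
for n in('top','side'):
    d=np.load(n+'.npz');im,W=d['im'],d['W'];hsv=cv2.cvtColor(im,cv2.COLOR_BGR2HSV)
    for c,lo,hi in [('red',(0,150,60),(6,255,255)),('red2',(173,150,60),(180,255,255)),('green',(45,100,40),(85,255,255)),('navy',(105,100,20),(130,255,110)),('yellow',(22,130,120),(35,255,255)),('blue',(100,100,110),(125,255,255)),('orange',(7,150,100),(20,255,255))]:
        m=cv2.inRange(hsv,lo,hi);k,l,s,ce=cv2.connectedComponentsWithStats(m)
        for i in range(1,k):
            if s[i,4]>12:
                P=W[l==i];print(n,c,s[i],np.round(ce[i]),np.round(np.nanmedian(P,0)),np.round(np.nanmax(P[:,2])))
E
```

```text
top red [392  71  24   6  86] [403.  73.] [1042. -191.   17.] 270.0
top red [186 402  13   5  46] [192. 404.] [130. 361. 256.] 272.0
top green [184  73  11   7  29] [188.  76.] [1007.  437.   59.] 177.0
top green [236 228   4   5  16] [238. 230.] [550. 283.  51.] 58.0
top navy [305  74   8   7  36] [308.  77.] [924.  98. 280.] 287.0
top navy [   0   77  152   19 1826] [75. 86.] [903. 686. 235.] 271.0
top navy [373  76   5   6  20] [375.  78.] [939. -73. 247.] 253.0
top navy [349  84  10   6  20] [352.  88.] [909. -13. 253.] 258.0
top navy [362  84  20  19  76] [371.  92.] [912. -68. 238.] 257.0
top navy [208  89  11  10  24] [214.  95.] [925. 356. 117.] 126.0
top navy [304  90   7   3  15] [307.  91.] [904.  98. 242.] 248.0
top navy [148 215   5  26  84] [150. 228.] [551. 548.  25.] 45.0
top yellow [ 5 65  8  3 15] [ 9. 66.] [1041. 1008.   -0.] 4.0
top yellow [23 70  7  3 13] [26. 71.] [1026.  955.   -2.] 5.0
top yellow [ 0 99 14 11 46] [  6. 104.] [ 923. 1010.   -2.] 4.0
top yellow [ 17 115  22  38 385] [ 29. 136.] [822. 934.  -2.] 6.0
top yellow [  9 142   9  20  67] [ 13. 152.] [7
[... 7753 characters left out ...]
.] 7.0
side orange [338 274   5   5  16] [340. 275.] [504. 395.   2.] 5.0
side orange [108 280   5  30  62] [110. 297.] [1049.  358.   24.] 182.0
side orange [388 282  17  21  36] [396. 292.] [397. 466.   0.] 3.0
side orange [374 301   9   6  29] [378. 303.] [462. 518.   9.] 15.0
side orange [149 307  50 113 287] [174. 337.] [919. 464.  19.] 452.0
side orange [394 311  37  35  96] [416. 332.] [428. 633.   3.] 459.0
side orange [135 328  12   4  15] [141. 330.] [988. 466.   9.] 16.0
side orange [113 331  20   8  24] [121. 334.] [1027.  473.   12.] 53.0
side orange [108 335   7  13  25] [110. 342.] [1044.  512.   26.] 68.0
side orange [104 385   2  35  40] [104. 400.] [1008.  823.  244.] 265.0
```

The top picture shows the loose navy vial near (194,247) and the blue rack at (238,245), with green at (238,230), red next at about (240,245) and the yellow ring at about (237,261). The reader is at (328,250). The side view agrees: navy at (346,273), rack at (324,247), reader at (296,190).

```bash
python3 - <<'E'
from h import *
d=np.load('top.npz');im,W=d['im'],d['W']
hsv=cv2.cvtColor(im,cv2.COLOR_BGR2HSV)
def reg(u0,u1,v0,v1,zl,zh):
    P=W[v0:v1,u0:u1].reshape(-1,3);P=P[(P[:,2]>zl)&(P[:,2]<zh)];return P
P=reg(186,202,240,254,15,60);print('navy',len(P),P.mean(0),P.max(0),P.min(0))
P=reg(222,252,218,272,18,32);r=cv2.minAreaRect(P[:,:2].astype(np.float32));print('rack',len(P),r,np.median(P,0))
P=reg(228,248,220,270,38,62);print('caps',np.round(P))
P=reg(310,346,230,270,30,100);r=cv2.minAreaRect(P[:,:2].astype(np.float32));print('reader',len(P),r)
A=np.c_[P[:,:2],np.ones(len(P))]
ok=np.ones(len(P),bool)
for _ in range(5):
    c=np.linalg.lstsq(A[ok],P[ok,2],rcond=None)[0];e=abs(A@c-P[:,2]);ok=e<4
n=np.array([-c[0],-c[1],1]);n/=np.linalg.norm(n);print('plane',n,np.degrees(np.arccos(n[2])),np.degrees(np.arctan2(-n[1],-n[0])),ok.sum(),P[ok].mean(0))
g=cv2.cvtColor(im,cv2.COLOR_BGR2GRAY)[225:275,305:352]
m=np.zeros(W.shape[:2],bool);m[225:275,305:352]=g>140
m&=(W[...,2]>35);m[:,:310]=0;m[:,346:]=0
Q=W[m];print('ring',len(Q),Q.mean(0),(Q.max(0)+Q.min(0))/2,np.ptp(Q,0))
print(cv2.cvtColor(im,cv2.COLOR_BGR2GRAY)[238:264:2,314:344:2])
E
```

```text
navy 21 [499.74396397 413.12958581  38.47101955] [504.05215245 421.35259091  47.62567198] [494.93682828 408.66486842  19.52959092]
rack 550 ((505.037109375, 285.4130554199219), (42.892677307128906, 134.46420288085938), 88.70864868164062) [503.65928798 285.06656171  24.6585447 ]
caps [[556. 286.  52.]
 [556. 283.  49.]
 [553. 289.  52.]
 [553. 286.  51.]
 [553. 283.  50.]
 [553. 280.  56.]
 [550. 289.  49.]
 [550. 286.  51.]
 [550. 283.  52.]
 [551. 280.  49.]
 [551. 277.  50.]
 [547. 288.  58.]
 [548. 286.  49.]
 [548. 283.  50.]
 [548. 279.  54.]
 [545. 286.  50.]
 [545. 283.  50.]
 [510. 290.  51.]
 [509. 288.  45.]
 [510. 285.  48.]
 [510. 281.  57.]
 [507. 291.  47.]
 [507. 287.  52.]
 [507. 284.  51.]
 [507. 281.  54.]
 [507. 280.  39.]
 [504. 290.  51.]
 [504. 287.  53.]
 [504. 284.  55.]
 [504. 281.  53.]
 [501. 287.  50.]
 [501. 284.  55.]
 [501. 282.  50.]]
reader 902 ((498.93048095703125, 19.102157592773438), (97.50566864013672, 83.6249008178711), 1.3384023904800415)
plane [-0.40248297 -0.00695115  0.91540108] 23.737249963150898 0.9894373341528206 633 [497.47247324  19.1865
[... 267 characters left out ...]
7  43]
 [104  41  38  38  62 149 233 244 245 247 156  61  39  39  43]
 [101  39  37  88 227 243 199 131 127 231 247 219  71  38  47]
 [101  39  50 233 241 109  13  11  11  17 122 246 192  43  46]
 [100  38 118 245 138  16  17  57  45  13  16 155 245  85  55]
 [ 99  39 183 246  73  11  73 162 159  59  11 110 246 111  56]
 [100  39 154 246  73  12  80 158 153  44  12 127 246  90  54]
 [100  39 122 244 135  20  13  39  35  12  39 229 228  58  66]
 [ 93  38  48 223 245 117  33  21  22  73 178 243 116  37  66]
 [ 94  37  38  71 225 246 231 184 188 246 242 124  40  38  81]
 [ 99  38  38  36  49 115 198 236 190 127  58  40  38  37  83]
 [119  44  40  41  42  42  41  42  41  41  42  42  40  39  87]]
```

jog_arm([
  [1,[0,0,0],[0,0,-0.14]],
  [1,[0,0,0],[0,0,-0.14]],
  [1,[0,0,0],[0,0,-0.144]],
  [1,[-0.39,-0.26,0.05],[0,0,0]],
  [1,[-0.39,-0.26,0.05],[0,0,0]],
  [1,[-0.39,-0.26,0.05],[0,0,0]],
  [1,[-0.39,-0.26,0.05],[0,0,0]],
  [1,[-0.39,-0.26,0.05],[0,0,0]],
  [1,[-0.39,-0.26,0.05],[0,0,0]],
  [1,[-0.39,-0.26,0.05],[0,0,0]],
])

```text
t: 1.15
ee_pos: [479.3, 406.4, 150.2]
orientation: [-0.003, -3.141, 0.0]
ft_force: [-0.6, 1.0, 0.2]
width: 87.6
grasp_force: 0.0
```

jog_arm([
  [0,[0,0,0],[0,0,0]],
  [0,[0,0,0],[0,0,0]],
  [0,[0,0,0],[0,0,0]],
])

```text
t: 1.45
ee_pos: [477.2, 408.2, 150.4]
orientation: [-0.002, -3.141, 0.0]
ft_force: [-0.9, 0.2, 0.6]
width: 67.4
grasp_force: 0.0
```

```bash
python3 - <<'E'
from h import *
o,g=grab('wrist'); W=cloud(o,g); print(o['ee_pos'],o['orientation'],rot(o['orientation']).round(4)); np.savez('w1.npz',im=g['image'],W=W)
cv2.imwrite('pics/w1.png',g['image'])
E
```

```text
[477.15315417 408.20521536 150.4240978 ] [-2.15748303e-03 -3.14095176e+00  1.66987342e-04] [[-1.0e+00  1.4e-03 -6.0e-04]
 [ 1.4e-03  1.0e+00 -1.0e-04]
 [ 6.0e-04 -1.0e-04 -1.0e+00]]
```

View pics/w1.png

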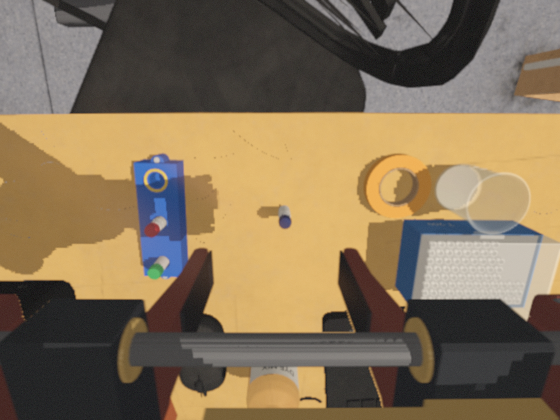

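The wrist picture shows the navy vial at (285,216), the ring at (156,181), red at (155,227) and green at (157,268). The tape at (397,187) is well clear of the vial.

```bash
cat >> h.py <<'E'
def circ(Q,r):
    from scipy.optimize import least_squares
    s=least_squares(lambda p:np.hypot(Q[:,0]-p[0],Q[:,1]-p[1])-r,np.median(Q[:,:2],0),loss='soft_l1',f_scale=.5);return s.x
def find(W,im,c,box=None):
    lim={'red':((0,130,50),(8,255,255)),'green':((45,90,30),(85,255,255)),'navy':((108,90,20),(135,255,130)),'yellow':((24,110,110),(36,255,255))}[c]
    m=cv2.inRange(cv2.cvtColor(im,cv2.COLOR_BGR2HSV),*lim)>0
    if c=='red': m|=cv2.inRange(cv2.cvtColor(im,cv2.COLOR_BGR2HSV),(172,130,50),(180,255,255))>0
    u0,u1,v0,v1=box; mm=np.zeros_like(m);mm[v0:v1,u0:u1]=1;m&=mm
    return W[m&np.isfinite(W[...,2])],m
E
python3 - <<'E'
from h import *
d=np.load('w1.npz');im,W=d['im'],d['W']
for c,b in [('navy',(270,300,195,235)),('red',(135,175,212,240)),('green',(140,175,250,282)),('yellow',(138,175,163,200))]:
    Q,m=find(W,im,c,b);
    if len(Q)==0: print(c,0);continue
    zt=np.percentile(Q[:,2],95);T=Q[Q[:,2]>zt-3]
    print(c,len(Q),'ztop',zt.round(1),'top mean',T.mean(0).round(1),'mid',((T.max(0)+T.min(0))/2).round(1),np.ptp(T,0).round(1))
P=W[150:285,125:195].reshape(-1,3);P=P[(P[:,2]>21)&(P[:,2]<30)];print(cv2.minAreaRect(P[:,:2].astype(np.float32)),np.median(P,0))
E
```

```text
navy 9 ztop 44.8 top mean [497.1 420.1  43.9] mid [497.6 419.9  43.9] [3.8 2.  2.4]
red 123 ztop 53.3 top mean [505.9 288.9  52.3] mid [505.8 288.6  52.2] [10.  10.1  3.5]
green 163 ztop 53.8 top mean [550.9 286.8  52.7] mid [550.9 286.8  52.6] [11.4 11.8  3.2]
yellow 0
((506.8654479980469, 287.68194580078125), (43.07244110107422, 133.9893035888672), 87.86502838134766) [496.56329304 290.57229823  25.84324332]
```

```bash
python3 - <<'E'
from h import *
d=np.load('w1.npz');im,W=d['im'],d['W']
P=W[190:245,265:305].reshape(-1,3);P=P[P[:,2]>8]
print(len(P)); T=P[P[:,2]>40];print('navy top',len(T),T.mean(0),(T.max(0)+T.min(0))/2,np.ptp(T,0)); B=P[P[:,2]<40];print(B.mean(0),(B.max(0)+B.min(0))/2,np.ptp(B,0))
h=cv2.cvtColor(im,cv2.COLOR_BGR2HSV)
sub=h[165:198,140:172];m=(sub[...,0]>=18)&(sub[...,0]<=38)&(sub[...,2]>100)&(sub[...,1]>60)
v,u=np.nonzero(m);print(len(u));Q=W[v+165,u+140];Q=Q[np.isfinite(Q[:,2])&(Q[:,2]>22)]
print('ring',len(Q),circ(Q,10),(Q.max(0)+Q.min(0))/2,np.ptp(Q,0),np.median(Q,0))
E
```

```text
239
navy top 130 [500.47283525 417.7106523   44.07334564] [500.97145722 418.08282755  43.13822092] [12.25420512 11.93097641  6.08718039]
[496.30397548 417.59818211  24.78693136] [497.69911236 417.74148081  24.17658475] [ 6.16293421 12.66616996 31.46348357]
166
ring 166 [461.79713064 289.71366016] [461.92082881 289.16446162  27.12892391] [22.60000999 24.20091142  5.81281741] [461.90421908 289.59372636  27.9443133 ]
```

jog_arm([
  [0,[-0.12,0.048,0.2],[0,0,0]],
  [0,[-0.115,0.048,0.3],[0,0,0]],
  [0,[0,0,0.3],[0,0,0]],
  [0,[0,0,0.25],[0,0,0]],
  [0,[0,0,0.14],[0,0,0]],
  [0,[0,0,0.07],[0,0,0]],
  [0,[0,0,0],[0,0,0]],
  [0,[0,0,0],[0,0,0]],
])

```text
t: 2.3
ee_pos: [501.9, 418.2, 25.7]
orientation: [0.002, 3.14, 0.002]
ft_force: [-0.5, 0.7, 0.9]
width: 44.0
grasp_force: 0.0
```

jog_arm([
  [0,[0,0,0],[0,0,0]],
  [0,[0,0,0],[0,0,0]],
])

```text
t: 2.5
ee_pos: [502.1, 417.8, 25.7]
orientation: [0.003, 3.14, 0.002]
ft_force: [0.5, 0.1, 0.6]
width: 43.8
grasp_force: 0.0
```

jog_arm([
  [0,[0.013,0,0.037],[0,0,0]],
  [0,[0,0,0],[0,0,0]],
  [-0.4,[0,0,0],[0,0,0]],
  [-1,[0,0,0],[0,0,0]],
  [-1,[0,0,0],[0,0,0]],
  [-1,[0,0,0],[0,0,0]],
  [-1,[0,0,0],[0,0,0]],
  [-1,[0,0,0],[0,0,0]],
])

```text
t: 3.3
ee_pos: [500.2, 417.4, 20.9]
orientation: [-0.003, -3.142, 0.0]
ft_force: [-0.2, -0.3, -0.7]
width: 1.3
grasp_force: 0.0
```

```bash
python3 - <<'E'
from h import *
o,g=grab('wrist'); W=cloud(o,g); print(o['ee_pos'],o['width'],o['grasp_force']); np.savez('w2.npz',im=g['image'],W=W)
s,gs=grab('side');cv2.imwrite('pics/w2.png',np.hstack([cv2.resize(g['image'],(480,360)),cv2.resize(gs['image'][230:310,310:390],(320,360))]))
E
```

```text
[500.21692791 417.36139544  20.86772257] 1.3041534352531818 0.0
```

View pics/w2.png

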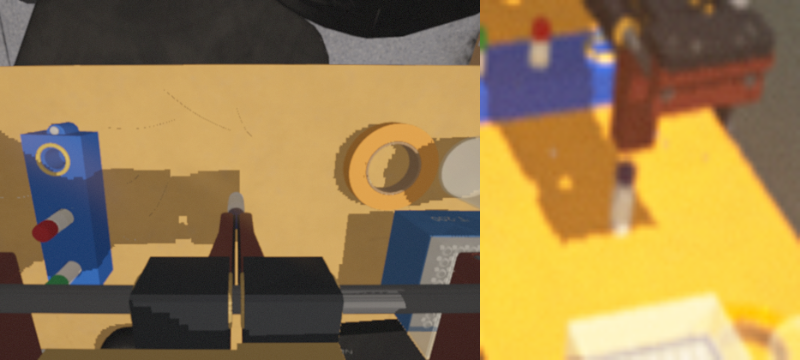

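The fingers closed empty (1.3 mm). The vial shows at (275,233) in the wrist image at the fingertips' robot side, and below the fingers in the side view, so I'll locate it from depth.

```bash
python3 - <<'E'
from h import *
d=np.load('w2.npz');W=d['W'];im=d['im']
P=W[215:262,258:295];I=im[215:262,258:295]
print(np.c_[P[::4,17].round(0),I[::4,17]])
s,gs=grab('side');S=cloud(s,gs);np.savez('s2.npz',W=S,im=gs['image'])
for v in range(262,286,2): print(v,[ (tuple(S[v,u].round(0).astype(int)),tuple(int(a) for a in gs['image'][v,u])) for u in (344,346,348)])
E
```

```text
[[489. 417.  -1.  63. 107. 141.]
 [492. 417.   0.  62. 110. 141.]
 [495. 417.  -1.  77. 112. 140.]
 [495. 417.   9. 115. 128. 140.]
 [495. 417.  17. 112. 127. 139.]
 [494. 417.  25. 114. 130. 142.]
 [495. 417.  31. 115. 128. 141.]
 [495. 417.  36.  62.  68.  83.]
 [ nan  nan  nan  60.  60.  73.]
 [497. 417.  45.  61.  54.  65.]
 [499. 417.  45.  59.  48.  56.]
 [502. 417.  44.  55.  45.  47.]]
262 [((np.int64(509), np.int64(419), np.int64(61)), (39, 73, 134)), ((np.int64(506), np.int64(423), np.int64(64)), (37, 57, 120)), ((np.int64(502), np.int64(425), np.int64(65)), (41, 68, 127))]
264 [((np.int64(475), np.int64(355), np.int64(1)), (52, 136, 206)), ((np.int64(471), np.int64(357), np.int64(2)), (61, 145, 223)), ((np.int64(466), np.int64(359), np.int64(2)), (59, 178, 249))]
266 [((np.int64(505), np.int64(413), np.int64(44)), (53, 94, 142)), ((np.int64(502), np.int64(417), np.int64(47)), (63, 78, 120)), ((np.int64(498), np.int64(419), np.int64(48)), (69, 140, 210))]
268 [((np.int64(506), np.int64(416), np.int64(41)), (59, 72, 110)), ((np.int64(502), np.int64(419), np.int64(42)), (63, 
[... 946 characters left out ...]
0), np.int64(421), np.int64(12)), (136, 173, 199)), ((np.int64(489), np.int64(412), np.int64(3)), (62, 128, 187))]
280 [((np.int64(504), np.int64(420), np.int64(6)), (161, 191, 221)), ((np.int64(499), np.int64(422), np.int64(7)), (174, 208, 236)), ((np.int64(492), np.int64(419), np.int64(3)), (60, 155, 227))]
282 [((np.int64(503), np.int64(421), np.int64(0)), (126, 220, 253)), ((np.int64(501), np.int64(427), np.int64(5)), (111, 220, 253)), ((np.int64(494), np.int64(424), np.int64(1)), (68, 214, 254))]
284 [((np.int64(507), np.int64(429), np.int64(2)), (69, 216, 253)), ((np.int64(503), np.int64(431), np.int64(2)), (65, 213, 253)), ((np.int64(498), np.int64(431), np.int64(1)), (66, 214, 253))]
```

```bash
python3 - <<'E'
from h import *
d=np.load('s2.npz');S=d['W'];o=get_obs();print(o['ee_pos'],o['qpos'].round(4),o['width'])
m=(abs(S[...,0]-500)<25)&(abs(S[...,1]-417)<40)&(S[...,2]>49)
v,u=np.nonzero(m);print('side lowest z',np.sort(S[m][:,2])[:15].round(1),u.min(),u.max(),v.min(),v.max())
for v in range(236,265,3): print(v,[tuple(S[v,u].round(0).astype(int).tolist()) for u in (344,350) if np.isfinite(S[v,u,2])])
W=np.load('w2.npz')['W']
m=(abs(W[...,0]-500)<25)&(abs(W[...,1]-417)<12)&(W[...,2]>48)
print('wrist z hist',np.histogram(W[m][:,2],bins=range(45,130,5)))
m2=m&(W[...,2]<75);print(W[m2].min(0),W[m2].max(0),W[m2].mean(0))
E
```

```text
[500.22457863 417.36543058  20.87821751] [ 0.6771  0.6681  1.6512  0.      0.8222 -0.892 ] -0.02800199303221965
side lowest z [58.6 58.9 59.2 60.5 61.1 61.3 61.4 61.6 62.4 62.6 62.8 62.9 63.  63.6
 64.4] 336 386 104 263
236 [(530, 443, 156), (515, 443, 154)]
239 [(529, 442, 147), (524, 461, 159)]
242 [(510, 407, 111), (525, 466, 154)]
245 [(510, 409, 105), (506, 431, 119)]
248 [(510, 411, 97), (503, 428, 108)]
251 [(510, 414, 91), (501, 425, 97)]
254 [(508, 411, 80), (500, 426, 89)]
257 [(509, 415, 74), (499, 426, 80)]
260 [(510, 419, 67), (497, 425, 70)]
263 [(509, 420, 59), (459, 357, 3)]
wrist z hist (array([  0,   0,  48, 135, 152, 165, 185, 200, 215, 275, 320, 354, 330,
       157,  85,   0]), array([ 45,  50,  55,  60,  65,  70,  75,  80,  85,  90,  95, 100, 105,
       110, 115, 120, 125]))
[487.96300675 408.20098573  56.58054284] [490.73168392 427.25499432  74.9271095 ] [488.9188414  417.75627187  67.01819299]
```

Both cameras put the real fingertips at z≈57, with the reported TCP at 21, and the vial is untouched. The reported TCP is about 37 mm beyond the tips, so I'll check this with the first wrist cloud, taken with the fingers open.

```bash
python3 - <<'E'
from h import *
for f,t,wd in(('w1.npz',(477.2,408.2,150.4),67),('w2.npz',(500.2,417.4,20.9),0)):
    W=np.load(f)['W']-np.array(t)  # tool: x=-X, z=-Z
    m=(abs(W[...,0])<30)&(abs(W[...,1])<60)&(W[...,2]>30)&(W[...,2]<140)
    P=W[m];print(f,'lowest above TCP',np.percentile(P[:,2],[0,.5,1,2,5]).round(1))
    for s in(-1,1):
        Q=P[(P[:,1]*s>0)];Q=Q[Q[:,2]<Q[:,2].min()+8];print(s,Q.min(0).round(1),Q.max(0).round(1),len(Q))
print([k for k in dir(__import__('workcell')) if k[0]!='_'])
E
```

```text
w1.npz lowest above TCP [36.  39.4 41.5 45.6 56.1]
-1 [-12.3 -42.3  36.2] [  9.5 -32.9  44.1] 198
1 [-12.   33.8  36. ] [ 9.9 42.7 43.8] 180
w2.npz lowest above TCP [35.7 39.4 41.9 46.4 57.4]
-1 [-12.1  -8.9  36.8] [-9.6 -0.4 44.7] 100
1 [-12.2   1.1  35.7] [-9.6  9.5 43.7] 86
['Unreachable', 'close_job', 'get_image', 'get_obs', 'pinch_z']
```

The tips sit 36 mm behind the reported TCP in both pictures. I'll count that in: open, go 35 mm further down, then close.

jog_arm([
  [0,[0,0,0],[0,0,0]],
  [0,[0,0,0],[0,0,0]],
  [0,[0,0,0],[0,0,0]],
  [0,[0,0,0],[0,0,0]],
  [0,[0,0,0.07],[0,0,0]],
  [0,[0,0,0.1],[0,0,0]],
  [0,[0,0,0.1],[0,0,0]],
  [0,[0,0,0.08],[0,0,0]],
  [0,[0,0,0],[0,0,0]],
  [0,[0,0,0],[0,0,0]],
])

```text
t: 4.45
ee_pos: [500.0, 417.2, -14.7]
orientation: [-0.003, -3.141, 0.001]
ft_force: [0.2, 0.3, 0.8]
width: 43.6
grasp_force: 0.0
```

jog_arm([
  [-0.4,[0,0,0],[0,0,0]],
  [-0.6,[0,0,0],[0,0,0]],
  [-1,[0,0,0],[0,0,0]],
  [-1,[0,0,0],[0,0,0]],
  [-1,[0,0,0],[0,0,0]],
  [-1,[0,0,0],[0,0,0]],
])

```text
t: 5.05
ee_pos: [500.4, 417.5, -13.9]
orientation: [0.003, 3.141, 0.0]
ft_force: [0.1, -0.0, 1.3]
width: 12.1
grasp_force: 30.0
```

jog_arm([
  [-1,[0,0,-0.2],[0,0,0]],
  [-1,[0,0,-0.3],[0,0,0]],
  [-1,[0,0,-0.2],[0,0,0]],
  [-1,[0.097,-0.32,0],[0,0,0]],
  [-1,[0.097,-0.32,0],[0,0,0]],
  [-1,[0.097,-0.32,0],[0,0,0]],
  [-1,[0.097,-0.323,0],[0,0,0]],
  [-1,[0,0,0],[0,0,0]],
  [-1,[0,0,0],[0,0,0]],
  [-1,[0,0,0],[0,0,0]],
])

```text
t: 6.05
ee_pos: [462.2, 290.2, 56.2]
orientation: [0.002, 3.14, 0.002]
ft_force: [0.0, 0.2, -1.0]
width: 12.1
grasp_force: 30.0
```

```bash
python3 - <<'E'
from h import *
o,g=grab('wrist'); W=cloud(o,g); print(o['ee_pos'],o['width'],o['grasp_force']); np.savez('w3.npz',im=g['image'],W=W)
s,gs=grab('side');np.savez('s3.npz',im=gs['image'],W=cloud(s,gs))
cv2.imwrite('pics/w3.png',np.hstack([cv2.resize(g['image'],(480,360)),cv2.resize(gs['image'][200:280,280:360],(320,360))]))
E
```

```text
[462.18692023 290.23160973  56.21543327] 12.062899351025404 30.000039003789425
```

View pics/w3.png

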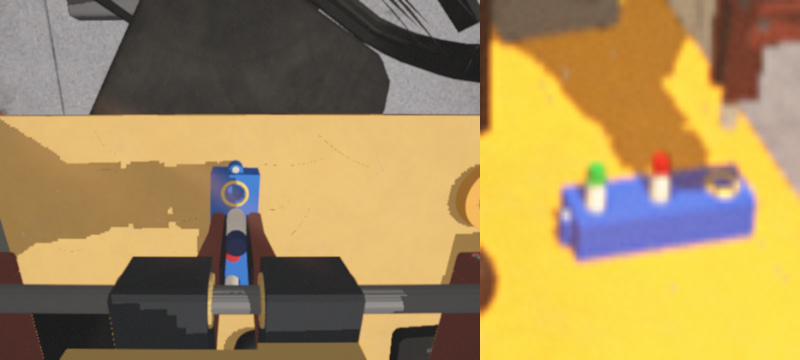

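The picture shows the vial held at about (235,225), the ring in clear view at (235,193), and both other vials still standing. I'll work out the remaining offset.

```bash
cat > meas.py <<'E'
from h import *
import sys
d=np.load(sys.argv[1]);im,W=d['im'],d['W'];zoff=float(sys.argv[2])
h=cv2.cvtColor(im,cv2.COLOR_BGR2HSV)
box=np.zeros(h.shape[:2],bool);box[200:255,250:300]=1
m=(h[...,0]>=18)&(h[...,0]<=38)&(h[...,2]>90)&(h[...,1]>70)&box&(W[...,2]>22)&(W[...,2]<34)
Q=W[m];print('ring',len(Q),circ(Q,10.5),((Q.max(0)+Q.min(0))/2).round(1),np.ptp(Q,0).round(1),np.median(Q,0).round(1))
b=np.zeros_like(box);b[225:310,250:300]=1
V=W[b&(h[...,1]<90)&(h[...,2]>60)&(W[...,2]>38)];
for z in range(40,130,6):
    q=V[(V[:,2]>=z)&(V[:,2]<z+6)&(abs(V[:,1]-290)<9)]
    if len(q)>4: print(z,len(q),circ(q,6.2).round(1),q[:,0].min().round(1),((q[:,1].min()+q[:,1].max())/2).round(1))
E
python3 meas.py w3.npz 0
```

```text
ring 264 [461.6926305  289.22252198] [461.7 289.2  28. ] [22.6 22.7  5.1] [460.8 289.6  28.1]
70 63 [463.2 290.5] 456.5 290.6
76 74 [462.8 290.5] 456.0 290.6
82 91 [462.8 290.4] 456.2 290.6
88 111 [462.8 290.4] 450.9 289.1
94 168 [452.2 290.6] 450.2 290.0
100 135 [463.  290.6] 451.6 291.0
106 48 [453.5 290.8] 451.9 291.0
112 54 [459.8 290. ] 452.1 291.1
```

jog_arm([
  [-1,[0.011,-0.012,0.1],[0,0,0]],
  [-1,[0,0,0.15],[0,0,0]],
  [-1,[0,0,0.1],[0,0,0]],
  [-1,[0,0,0.03],[0,0,0]],
  [-1,[0,0,0],[0,0,0]],
  [-1,[0,0,0],[0,0,0]],
])

```text
t: 6.75
ee_pos: [460.2, 288.0, 17.8]
orientation: [-0.003, -3.141, 0.0]
ft_force: [-0.4, 0.5, 0.3]
width: 12.0
grasp_force: 30.0
```

```bash
python3 - <<'E'
from h import *
o,g=grab('wrist'); print(o['ee_pos'],o['ft_force'],o['width']); np.savez('w4.npz',im=g['image'],W=cloud(o,g))
E
sed -i 's/range(40/range(34/;s/W\[...,2\]>38/W[...,2]>33/' meas.py
python3 meas.py w4.npz 0
```

```text
[460.18151344 287.96221711  17.76627628] [-0.39974033  0.51635026  0.26413003] 11.992269878518243
ring 173 [461.63706421 289.19827125] [455.6 289.   28.2] [11.  21.7  3.6] [454.  288.7  28.2]
34 64 [461.1 288.3] 454.5 288.3
40 91 [460.8 288.3] 454.2 288.3
46 96 [460.9 288.2] 454.4 288.3
52 121 [460.8 288.3] 448.3 288.8
58 157 [460.9 288.2] 448.7 289.1
64 111 [461.  288.2] 449.4 287.8
70 61 [455.6 288.9] 450.0 288.7
76 39 [457.4 287.6] 449.6 288.9
```

jog_arm([
  [-1,[-0.007,0.009,0],[0,0,0]],
  [-1,[0,0,0],[0,0,0]],
  [-1,[0,0,0],[0,0,0]],
])

```text
t: 7.1
ee_pos: [461.0, 289.0, 18.2]
orientation: [0.003, 3.141, 0.0]
ft_force: [0.0, 0.1, 0.4]
width: 12.2
grasp_force: 30.0
```

```bash
python3 - <<'E'
from h import *
o,g=grab('wrist'); print(o['ee_pos'],o['ft_force'],o['width']); np.savez('w4.npz',im=g['image'],W=cloud(o,g))
E
python3 meas.py w4.npz 0 | head -5
```

```text
[461.02334221 288.96744764  18.19056273] [0.02836275 0.14728035 0.38744286] 12.172015813510074
ring 189 [461.6701495  289.19824045] [455.8 289.   28.4] [11.3 22.3  3.4] [454.1 289.1  28.2]
34 73 [462.1 289.2] 455.5 289.3
40 87 [461.7 289.2] 455.0 289.3
46 93 [461.6 289.3] 455.2 289.3
52 125 [461.6 289.3] 450.8 289.4
```

jog_arm([
  [-1,[0,0,0.05],[0,0,0]],
  [-1,[0,0,0.05],[0,0,0]],
  [-1,[0,0,0.04],[0,0,0]],
  [-1,[0,0,0],[0,0,0]],
  [-1,[0,0,0],[0,0,0]],
])

```text
t: 7.65
ee_pos: [460.6, 288.7, 3.6]
orientation: [-0.003, -3.141, 0.0]
ft_force: [1.2, 0.5, 0.4]
width: 12.1
grasp_force: 30.0
```

jog_arm([
  [-1,[0,0,0.04],[0,0,0]],
  [-1,[0,0,0.03],[0,0,0]],
  [-1,[0,0,0.02],[0,0,0]],
  [-1,[0,0,0],[0,0,0]],
  [-1,[0,0,0],[0,0,0]],
])

```text
t: 8.15
ee_pos: [460.8, 288.8, -5.2]
orientation: [-0.003, -3.142, 0.0]
ft_force: [0.6, 0.6, -0.2]
width: 11.7
grasp_force: 30.0
```

jog_arm([
  [-0.5,[0,0,0],[0,0,0]],
  [-0.2,[0,0,0],[0,0,0]],
  [-0.2,[0,0,0],[0,0,0]],
  [-0.2,[0,0,0],[0,0,0]],
  [-0.2,[0,0,-0.1],[0,0,0]],
  [-0.2,[0,0,-0.25],[0,0,0]],
  [-0.2,[0,0,-0.3],[0,0,0]],
  [-0.2,[0,0,-0.15],[0,0,0]],
  [-0.2,[0,0,0],[0,0,0]],
  [-0.2,[0,0,0],[0,0,0]],
])

```text
t: 9.15
ee_pos: [460.8, 288.9, 75.2]
orientation: [0.003, 3.141, 0.001]
ft_force: [-0.5, 0.2, -0.5]
width: 35.0
grasp_force: 0.0
```

```bash
python3 - <<'E'
from h import *
o,g=grab('wrist'); W=cloud(o,g); print(o['ee_pos'],o['ft_force'],o['width']); np.savez('w5.npz',im=g['image'],W=W)
m=(abs(W[...,1]-289)<12)&(W[...,0]>445)&(W[...,0]<575)&(W[...,2]>40)&(W[...,2]<58)
for x in (461.7,505.9,550.9):
    q=W[m&(abs(W[...,0]-x)<9)];q=q[q[:,2]>47] 
    if len(q): print(x,len(q),q.mean(0).round(1),((q.max(0)+q.min(0))/2).round(1),np.percentile(q[:,2],95))
s,gs=grab('side')
cv2.imwrite('pics/w5.png',np.hstack([cv2.resize(g['image'],(480,360)),cv2.resize(gs['image'][200:280,280:360],(320,360))]))
E
```

```text
[460.82392588 288.85974019  75.17317318] [-0.46864417  0.18328244 -0.52074124] 35.04179676345878
461.7 251 [460.7 289.1  52. ] [461.5 289.3  50.7] 53.504479350192
505.9 233 [505.5 287.8  51.7] [506.7 288.   50.6] 53.248177413611934
550.9 82 [546.5 286.   50.2] [547.2 285.9  50.4] 52.67028176947593
```

View pics/w5.png

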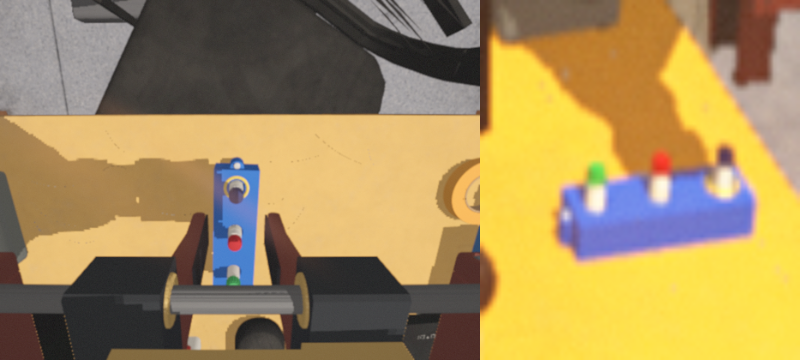

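Navy stands fully down in the ring, with its cap top at 53.5 mm like red's, and released. Red is next, 45 mm further along the rack.

jog_arm([
  [-0.2,[-0.22,-0.005,0],[0,0,0]],
  [-0.2,[-0.225,-0.005,0],[0,0,0]],
  [-0.2,[0,0,0.2],[0,0,0]],
  [-0.2,[0,0,0.3],[0,0,0]],
  [-0.2,[0,0,0.18],[0,0,0]],
  [-0.2,[0,0,0.1],[0,0,0]],
  [-0.2,[0,0,0],[0,0,0]],
  [-0.2,[0,0,0],[0,0,0]],
])

```text
t: 10.05
ee_pos: [505.3, 287.8, -3.2]
orientation: [-0.003, -3.141, 0.0]
ft_force: [-0.4, -0.2, 0.4]
width: 35.2
grasp_force: 0.0
```

```bash
python3 - <<'E'
from h import *
o,g=grab('top'); S=cloud(o,g); np.savez('t2.npz',im=g['image'],W=S)
g2=cv2.cvtColor(g['image'],cv2.COLOR_BGR2GRAY)
# ring-light ellipse in pixels -> plane fit
P=S[230:270,310:346];q=P.reshape(-1,3);q=q[(q[:,2]>38)&(q[:,2]<85)]
A=np.c_[q[:,:2],np.ones(len(q))];ok=np.ones(len(q),bool)
for _ in range(8):
    c=np.linalg.lstsq(A[ok],q[ok,2],rcond=None)[0];ok=abs(A@c-q[:,2])<3
n=np.array([-c[0],-c[1],1]);n/=np.linalg.norm(n);print('n',n.round(3),'tilt',np.degrees(np.arccos(n[2])),ok.sum())
mk=((g2>140)&(S[...,2]>38)).astype(np.uint8);mk[:,:312]=0;mk[:,343:]=0;mk[:238]=0;mk[266:]=0
k,l,s,ce=cv2.connectedComponentsWithStats(mk);i=1+np.argmax(s[1:,2]);print(s[i],ce[i])
ct=max(cv2.findContours((l==i).astype(np.uint8),cv2.RETR_EXTERNAL,cv2.CHAIN_APPROX_NONE)[0],key=len)
e=cv2.fitEllipse(ct);print(e)
# intersect ellipse centre ray with plane
K=np.array(g['intrinsics']);p=cv2.undistortPoints(np.array([[e[0]]],float),K,np.array([g['k1'],0,0,0,0.])).ravel()
Rm,t=pose(o,g);r=Rm@np.array([p[0],p[1],1]);s_=(c[0]*t[0]+c[1]*t[1]+c[2]-t[2])/(r[2]-c[0]*r[0]-c[1]*r[1]);print('window centre',t+s_*r)
r0=cv2.minAreaRect(S[225:275,305:352].reshape(-1,3)[lambda:0] if 0 else q[:,:2].astype(np.float32));print(r0)
E
```

```text
n [-0.406 -0.018  0.914] tilt 23.971857490318147 546
[319 242  20  18  76] [328.48684211 249.93421053]
((328.7477111816406, 250.62277221679688), (17.275650024414062, 18.94377899169922), 79.8023452758789)
window centre [496.18340251  17.33002161  58.72260965]
((500.38458251953125, 18.6083927154541), (81.99199676513672, 82.43549346923828), 1.2500355243682861)
```

jog_arm([
  [-0.5,[0,0,0],[0,0,0]],
  [-0.7,[0,0,0],[0,0,0]],
  [-1,[0,0,0],[0,0,0]],
  [-1,[0,0,0],[0,0,0]],
  [-1,[0,0,0],[0,0,0]],
  [-1,[0,0,-0.1],[0,0,0]],
  [-1,[0,0,-0.2],[0,0,0]],
  [-1,[0,0,-0.3],[0,0,0]],
  [-1,[0,0,-0.4],[0,0,0]],
  [-1,[0,0,-0.2],[0,0,0]],
])

```text
t: 11.1
ee_pos: [506.4, 288.4, 120.4]
orientation: [0.003, 3.138, 0.003]
ft_force: [0.5, 0.3, -0.8]
width: 12.3
grasp_force: 30.0
```

jog_arm([
  [-1,[0.05,-0.35,0],[0,0,0]],
  [-1,[0.05,-0.4,0],[0,0,0]],
  [-1,[0.05,-0.4,0],[0,0,0]],
  [-1,[0.05,-0.4,0],[0,0,0]],
  [-1,[0.06,-0.33,0],[0,0,0]],
  [-1,[0,0,0],[0,0,0]],
  [-1,[0,0,0],[0,0,0]],
  [-1,[0,0,0],[0,0,0]],
])

```text
t: 11.9
ee_pos: [479.4, 100.5, 117.3]
orientation: [0.002, 3.141, 0.001]
ft_force: [0.7, -0.4, -0.4]
width: 12.2
grasp_force: 30.0
```

```bash
python3 - <<'E'
from h import *
o,g=grab('wrist'); W=cloud(o,g); print(o['ee_pos'],o['ft_force'],o['width']); np.savez('w6.npz',im=g['image'],W=W,e=o['ee_pos'])
cv2.imwrite('pics/w6.png',g['image'])
E
```

```text
[479.43495664 100.47517423 117.27955026] [ 0.6509648  -0.37379288 -0.37501309] 12.172288690392532
```

View pics/w6.png

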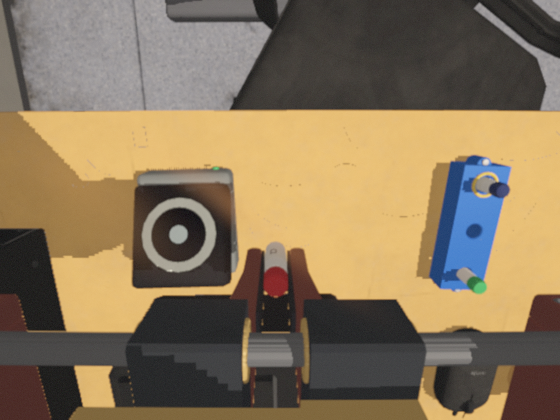

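The picture shows the red vial held at (275,270), the reader's ring light centred at about (179,235) and unobstructed, and navy and green in the rack at the right.

```bash
python3 - <<'E'
from h import *
d=np.load('w6.npz');im,W,e=d['im'],d['W'],d['e']
hsv=cv2.cvtColor(im,cv2.COLOR_BGR2HSV);g=hsv[...,2]
P=W[190:282,138:230].reshape(-1,3);P=P[np.isfinite(P[:,2])&(P[:,2]>30)&(P[:,2]<90)]
A=np.c_[P[:,:2],np.ones(len(P))];ok=np.ones(len(P),bool)
for _ in range(8):
    c=np.linalg.lstsq(A[ok],P[ok,2],rcond=None)[0];ok=abs(A@c-P[:,2])<3
n=np.array([-c[0],-c[1],1]);n/=np.linalg.norm(n);print('n',n.round(4),'tilt',np.degrees(np.arccos(n[2])).round(2),'yaw',np.degrees(np.arctan2(-n[1],-n[0])).round(2),ok.sum())
mk=((g>110)&(hsv[...,1]<90)).astype(np.uint8);mk[:,:138]=0;mk[:,220:]=0;mk[:192]=0;mk[278:]=0
k,l,s,ce=cv2.connectedComponentsWithStats(mk);i=1+np.argmax(s[1:,2]);print(s[i])
Q=W[l==i];ctr=Q.mean(0);Q2=Q[abs(Q@n-np.median(Q@n))<3]
ex=np.array([n[2],0,-n[0]])*1.;ex/=np.linalg.norm(ex);ey=np.cross(n,ex)
B=np.c_[(Q2-ctr)@ex,(Q2-ctr)@ey];cc=circ(B,26.5);C=ctr+cc[0]*ex+cc[1]*ey;C[2]=c[0]*C[0]+c[1]*C[1]+c[2];print('centre',C.round(1),np.ptp(B,0))
r=cv2.minAreaRect(P[ok][:,:2].astype(np.float32));print(r)
# vial in hand
box=np.zeros(g.shape,bool);box[235:300,255:300]=1
V=W[box&np.isfinite(W[...,2])&(abs(W[...,1]-e[1])<9)&(W[...,2]>110)&(W[...,2]<182)]
for z in range(116,180,5):
    q=V[(V[:,2]>=z)&(V[:,2]<z+5)]
    if len(q)>4: print(z,len(q),circ(q,6.2).round(1),q[:,2].max().round(1))
print('V z',np.percentile(V[:,2],[0,1,50,99,100]),'ee',e)
E
```

```text
n [-0.4207 -0.0052  0.9072] tilt 24.88 yaw 0.71 8155
[ 141  198   75   75 2023]
  return _methods._mean(a, axis=axis, dtype=dtype,
  ret = um.true_divide(
Traceback (most recent call last):
  File "h.py", line 23, in circ
    s=least_squares(lambda p:np.hypot(Q[:,0]-p[0],Q[:,1]-p[1])-r,np.median(Q[:,:2],0),loss='soft_l1',f_scale=.5);return s.x
ValueError: Initial guess is outside of provided bounds
```

```bash
python3 - <<'E'
from h import *
d=np.load('w6.npz');im,W,e=d['im'],d['W'],d['e']
hsv=cv2.cvtColor(im,cv2.COLOR_BGR2HSV);g=hsv[...,2]
n=np.array([-.4207,-.0052,.9072])
mk=((g>110)&(hsv[...,1]<90)).astype(np.uint8);mk[:,:138]=0;mk[:,220:]=0;mk[:192]=0;mk[278:]=0
k,l,s,ce=cv2.connectedComponentsWithStats(mk);i=1+np.argmax(s[1:,2])
Q=W[(l==i)&np.isfinite(W[...,2])];ctr=np.median(Q,0);Q=Q[abs((Q-ctr)@n)<4]
ex=np.cross([0,1,0],n);ex/=np.linalg.norm(ex);ey=np.cross(n,ex)
B=np.c_[(Q-ctr)@ex,(Q-ctr)@ey];cc=circ(B,27);C=ctr+cc[0]*ex+cc[1]*ey;print('centre',C.round(1),np.ptp(B,0),len(Q))
box=np.zeros(g.shape,bool);box[235:300,255:300]=1
V=W[box&np.isfinite(W[...,2])&(abs(W[...,1]-e[1])<9)&(W[...,2]>110)&(W[...,2]<190)]
for z in range(116,186,5):
    q=V[(V[:,2]>=z)&(V[:,2]<z+5)]
    if len(q)>4: print(z,len(q),circ(q,6.2).round(1),q[:,2].min().round(1),q[:,2].max().round(1))
o=get_obs();R0=rot(o['orientation']);print(o['ee_pos'])
bot=np.array([e[0],e[1],np.nan])
np.save('C.npy',C)
E
```

```text
centre [496.6  20.1  59.6] [61.96611316 62.6341077 ] 2016
126 30 [481.1 100.7] 128.1 131.0
131 51 [480.9 100.6] 131.3 136.0
136 69 [469.8 100.1] 136.2 141.0
141 73 [480.5 100.6] 141.1 146.0
146 78 [480.5 100.7] 146.1 151.0
151 108 [480.6 100.7] 151.0 156.0
156 192 [470.  100.7] 156.1 161.0
161 142 [469.9 100.7] 161.0 166.0
166 187 [469.7 100.8] 166.0 171.0
171 539 [475.  100.6] 171.0 175.9
176 94 [471.7 100.4] 176.1 180.7
181 85 [468.7 100.6] 181.1 185.9
[479.41209257 100.69961135 117.16425905]
```

jog_arm([
  [-1,[0,0,0],[0,-0.185,0]],
  [-1,[0,0,0],[0,-0.185,0]],
  [-1,[0,0,0],[0,-0.185,0]],
  [-1,[0,-0.2,0],[0,0,0]],
  [-1,[0,-0.3,0],[0,0,0]],
  [-1,[0,-0.2,0],[0,0,0]],
  [-1,[0,-0.107,0],[0,0,0]],
  [-1,[0,0,0],[0,0,0]],
  [-1,[0,0,0],[0,0,0]],
])

```text
t: 12.85
ee_pos: [480.1, 15.5, 117.4]
orientation: [0.009, 2.747, -0.018]
ft_force: [0.4, -0.2, 0.2]
width: 11.9
grasp_force: 30.0
```

```bash
cat > rem.py <<'E'
from h import *
o=get_obs();C=np.load('C.npy');n=np.array([-np.sin(np.radians(25)),-.0052,np.cos(np.radians(25))])
Rt=rot(o['orientation']);b=Rt@[-1.2,0,-11.2]+o['ee_pos']
print('tilt err deg',np.degrees(np.arccos(-Rt[:,2]@n)),'h',(b-C)@n,'lat',(b-C)-((b-C)@n)*n,'tool shift',Rt.T@(C+40*n-b),o['grasp_force'])
E
python3 rem.py
```

```text
tilt err deg 2.604506619807754 h 70.53899919081151 lat [10.09756637 -4.10911935  4.68289163] tool shift [ 9.86484123  4.65253974 30.89260681] 29.998539201915264
```

jog_arm([
  [-1,[0.05,0.047,0],[0,-0.055,0]],
  [-1,[0.05,0,0.08],[0,0,0]],
  [-1,[0,0,0.12],[0,0,0]],
  [-1,[0,0,0.1],[0,0,0]],
  [-1,[0,0,0],[0,0,0]],
  [-1,[0,0,0],[0,0,0]],
  [-1,[0,0,0],[0,0,0]],
])

```text
t: 13.55
ee_pos: [483.5, 19.7, 86.4]
orientation: [0.008, 2.704, -0.018]
ft_force: [0.4, 0.1, 0.1]
width: 11.8
grasp_force: 30.0
```

```bash
python3 rem.py; python3 - <<'E'
from h import *
s,gs=grab('side');S=cloud(s,gs);o,g=grab('wrist');W=cloud(o,g)
cv2.imwrite('pics/f.png',np.hstack([cv2.resize(g['image'],(480,360)),cv2.resize(gs['image'][140:230,250:330],(320,360))]))
C=np.load('C.npy');n=np.array([-.4226,0,.9063])
m=(abs(W[...,1]-C[1])<9)&(((W-C)@n)>25)&(((W-C)@n)<62)
ex=np.array([.9063,0,.4226])
v,u=np.nonzero(m);print('px',u.min(),u.max(),v.min(),v.max())
for h in range(30,62,4):
    q=W[m];q=q[((q-C)@n>=h)&((q-C)@n<h+4)]
    if len(q)>4: print(h,len(q),'x',((q-C)@ex).min().round(1),((q-C)@ex).max().round(1),'y',(q[:,1]-C[1]).min().round(1),(q[:,1]-C[1]).max().round(1))
E
```

```text
tilt err deg 1.0415000311864024 h 41.057732160044594 lat [ 0.53014318 -0.08408837  0.24550239] tool shift [0.58621418 0.10248869 1.05390799] 29.998412244021893
px 265 286 241 261
38 11 x -5.1 -1.4 y -5.9 5.1
42 42 x -5.5 -1.9 y -5.8 5.1
46 42 x -6.0 -1.4 y -6.2 5.6
50 57 x -6.2 0.3 y -6.2 6.2
54 63 x -6.2 -0.4 y -6.0 6.1
58 63 x -6.2 -1.0 y -5.8 6.0
```

View pics/f.png

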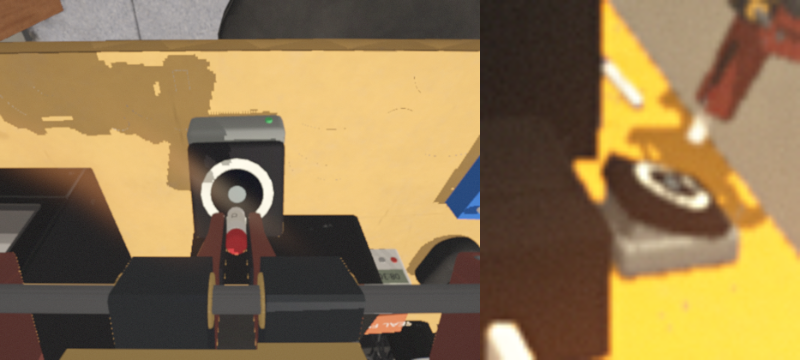

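The vial hangs over the middle of the window at (236,215). It measures about 41 mm off the glass and centred to within about 1 mm, with about 1° tilt error, and the pose is steady. Handing in.

```bash
python3 -c "
from h import *
print(close_job())"
```

```text
the job is handed in; nothing more can be done
None
```

I handed the job in: the navy vial stands let go and fully down in the ringed bore, and the red vial is held still about 41 mm off the reader window, centred and square to about 1° by my measurements; no verdict came back.

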